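# Shut down the polishing machine

### The job

Shut down the polishing disc. With the fingertips, gently press the mushroom-headed stop switch on the blue console fully down (it stays down by itself, do not pull it up), then push the isolator lever on its grey block all the way over to its far side, and draw the hand away. Leave the other two push switches untouched and everything else on the bench where it is; nothing is to be picked up.

Things in the scene. Friction and masses are not known exactly. Their poses are not given: they have to be found in the camera images.
- console: Blue box with an aluminium top plate, 130 x 310 x 50 mm (x, y, z), fixed to the bench. Origin at the centre of its underside. Three black push switches stand on its top in a row along its y axis, 90 mm between centres; which of them is the stop switch varies.
- stop_base: Grey collar, 48 mm across and 5 mm high, of the stop switch, fixed on the console. Origin at its centre on the console's top (50 mm above the bench), z up. The switch's black mushroom head, 42 mm across, of firm rubber that gives 1 mm per 4 N, stands on a 20 mm stem: its underside is 16 mm and its flat top 30 mm above this origin when up.
- stop_top (a point): Centre of the top of the stop switch's mushroom head; it moves with the head. The flat of the top is 28 mm across. Fully down and let go it is 8 mm lower.
- stop (a joint): Travel of the stop switch in m: about 0 up (it starts there), 0.008 fully down on its stop. It has no spring: it moves under a steady push of about 3.5 N, takes more only at its stop, and stays where it is left. Negative values mean that it is pulled up.
- start_base: Grey collar, 48 mm across and 5 mm high, of the round switch, fixed on the console. Origin at its centre on the console's top. The black round switch in it, 24 mm across, stands 18 mm above this origin. Not to be touched.
- start (a joint): Travel of the round switch in m: 0 up, 0.006 pressed; springs back (5 N when fully down). Not to be pressed.
- jog_base: Grey collar, 48 mm across and 5 mm high, of the square switch, fixed on the console. Origin at its centre on the console's top. The black square switch in it, 26 mm wide, stands 18 mm above this origin. Not to be touched.
- jog (a joint): Travel of the square switch in m: 0 up, 0.006 pressed; springs back (5 N when fully down). Not to be pressed.
- isolator_base: Grey block, 70 x 50 x 25 mm, of the isolator lever, fixed to the bench. Origin at the centre of its underside. The lever turns about the block's y axis, 22 mm above this origin, and swings from the block's -x side (the near side, towards the robot, within 30 degrees) to its +x side (the far side).
- isolator_tip (a point): Centre of the black ball, 26 mm across, at the end of the 80 mm lever (a steel rod 10 mm thick). At joint value 0 it lies 38 mm to -x of the block's origin and 92 mm above the bench; at 1.0, 38 mm to +x and again 92 mm above the bench; upright, 102 mm.
- isolator (a joint): Angle of the isolator lever in rad: 0 leaning fully to the block's -x side (it starts between 0 and 0.2), 0.5 upright, 1.0 fully over to the +x side at its stop. It turns with light friction (about 1 N at the ball) and stays where it is left.
- screwdriver: Loose screwdriver, 200 mm long and 26 mm thick, lying on the bench just on the robot's side of the console (-x). Origin under the middle of its length, x along it. A bystander.
- jar: Loose glass jar with a steel cap, 60 mm across and 75 mm high, beyond the console (+x side). Origin at the centre of its underside. A bystander.
- spray: Loose spray can, 52 mm across and 160 mm high, standing about 160 mm to the left (+y) of the isolator block. Origin at the centre of its underside. A bystander.
- battery: Loose drill battery pack, 75 x 110 x 65 mm, on the bench about 160 mm beyond the isolator block (+x). Origin at the centre of its underside. A bystander.
There are look-alikes about, which are no part of the job. What is shaped like the isolator_base but orange is not meant.

How it is judged:
By the outcome, as a careful person would: the job done as asked, in the order asked, and still so for the second after the job is handed in, with the robot touching nothing.
It also fails if it takes over 48 s, if anything falls off the work surface, if the arm or the gripper's body presses on something with over 40 N, if the wrist force passes 120 N, or if a joint passes its speed limit or range.

### The arm

A 7-joint arm with a two-finger parallel gripper is mounted at the origin on the work surface. World frame = base frame: x ahead of the robot, y to its left, z up, the work surface at z = 0. Lengths are in m, angles in rad, forces in N, time in s.
With the tool pointing down it reaches from about 0.425 to 0.95 m from the base axis. Payload 16.7 kg.
Tool frame: the origin (TCP) lies at the very end of the fingers, on their centre line; the grasp point (between the pads) lies 19 mm behind it (robot.grip_point_offset is the z of the grasp point in the tool frame, in m); z points along the fingers, y is the line along which they close (so a half turn about z gives the same grasp; the last joint's range is limited). The gripper opens to 94 mm and grips with 3 to 60 N. Pads are 16 mm wide; open, the fingers measure 119 mm over their backs; the gripper's body (75 mm by 177 mm) begins 78 mm behind the grasp point.
Start: joints at [1.063, 0.426, 0.074, 1.606, -0.034, 1.111, -0.067], TCP at [0.236, -0.632, 0.205] pointing down, gripper open.
Joint ranges: [-2.85, 2.85], [-0.5, 2.14], [-1.23, 1.37], [0.21, 2.46], [-1.02, 4.16], [0.16, 2.05], [-2.73, 2.73]. Speed limits (rad/s): [1.89, 1.89, 2.39, 2.39, 3.01, 3.01, 3.01].

### API

Orientations are given as a unit quaternion [x, y, z, w].
In Python, from cell import robot gives the robot as it stands.
- The arm moves only by the tool jog_arm, never from a script. Its argument "plan" is a list of rows, each a list of 5 numbers: the shift along the tool's x, y, z in mm, then the turn about the tool's z in rad, then the opening, from 0 (shut) to 1 (fully open). A call has 1 to 20 rows; each row shifts and turns the commanded pose from where the row before left it, along the tool's axes as they then stand; what a row does not reach is not made up. A row lasts 1/8 s, in which the tool goes at most 62.5 mm and 10.7 degrees, less where a joint would pass 70% of its speed; a pose out of reach is approached as far as the arm can. A call is refused whole if a number of a shift passes 62.5 or a number of a turn 0.188, either way. A call with a gripper value outside its range is refused whole. The fingers move at their own pace and stop on an object; "grip_force" is the grip in N (left out, the last holds). Time passes only in rows, so rows that do not move let the fingers close. It gives the time, the measured TCP pose, the force, the opening and the grip force at its end, in the units of the state.
- robot.state(): the state, without advancing time (a new reading comes with each control period).
- robot.grab_frame(name): name is "scene" or "top" or "wrist"; returns the picture (420x560x3 uint8, blue, green, red); there is no depth.
- robot.get_calibration(name): a dict with "K" (3x3 intrinsics, pixels), "pose" (4x4, takes a point from camera to world coordinates); the wrist camera has in their place "mount" (4x4, takes a point from camera to tool coordinates, whose origin is the TCP and whose axes are the flange's). Camera axes: x right, y up, looking along -z (the intrinsics and any distortion apply to the point x, -y, -z); pixel columns grow to the right and rows downward; lengths in m; the calibration is good to about 2 mm. A picture is of the moment at which its call begins: read the wrist's pose just before it. get_calibration takes no time and is no camera call.
- robot.job_done(): hands the job in; it is judged then, once.
The state is a dict: "time_s": time; "joint_pos": joint angles; "joint_vel": joint speeds; "tau": joint torques, N m; "ee_pos": TCP position; "ee_rot": TCP orientation; "ft_force": force on the tool from outside, world axes, zero at the start; "moment": the same for the moment, N m; "opening": finger opening in m; "gripper_force": force on a finger pad.
Only numpy, scipy, OpenCV 4.12 (cv2) and the standard library are available. Lean on these libraries where they do the work, as an engineer would, in place of code of your own. Each camera call takes 0.05 s, during which the arm holds its last target. There are 200 camera calls.

## Working session

There is one attempt and no reset: what is moved stays moved. The work goes in short steps, Python scripts to look and compute and a tool call to move; the robot and the scene stay as the last step left them, time stands still between calls to the robot, and variables do not carry over. Pictures are saved under pics/ and viewed, at most 10 in all, crops included, and the job is handed in when it is done.

Besides the shell and the picture viewer there is one more tool, called by a JSON object that holds its "name" and its "arguments". jog_arm: Moves the arm, as the interface text tells. Its arguments: {"type":"object","properties":{"plan":{"type":"array","items":{"type":"array","items":{"type":"number"}}},"grip_force":{"type":"number"}},"required":["plan"]}

```bash
mkdir -p pics; ls
python3 - <<'E'
from cell import robot
import cv2,numpy as np
for n in("scene","top"):
    cv2.imwrite(f"pics/{n}0.png",robot.grab_frame(n))
    c=robot.get_calibration(n);print(n,{k:np.round(v,3).tolist() if not isinstance(v,str) else v for k,v in c.items()})
print(robot.state())
E
```

```text
pics
scene {'K': [[453.556, 0.0, 277.505], [0.0, 453.556, 207.738], [0.0, 0.0, 1.0]], 'pose': [[-0.617, -0.455, 0.642, 1.303], [0.787, -0.364, 0.498, 0.691], [0.007, 0.812, 0.583, 0.773], [0.0, 0.0, 0.0, 1.0]]}
top {'K': [[490.831, 0.0, 278.294], [0.0, 490.831, 216.927], [0.0, 0.0, 1.0]], 'pose': [[-0.024, 0.998, -0.05, 0.447], [-1.0, -0.024, 0.012, 0.109], [0.01, 0.051, 0.999, 1.191], [0.0, 0.0, 0.0, 1.0]]}
{'time_s': 0.1, 'joint_pos': array([ 1.06348152,  0.42670708,  0.07383741,  1.60653121, -0.03408784,
        1.11080789, -0.06708107]), 'joint_vel': array([ 2.01085185e-03, -3.98978602e-04, -5.47282408e-04, -2.46908686e-03,
       -9.72267269e-05,  1.09147607e-03, -1.62051038e-03]), 'tau': array([ 1.01859009e-02, -9.37446141e+01,  3.67879540e+00, -4.55034614e+01,
       -4.83206834e-02,  1.67911174e-02,  1.25665383e-04]), 'ee_pos': array([ 0.23624399, -0.63188337,  0.20482529]), 'ee_rot': array([ 9.84037891e-01,  1.77958065e-01, -1.50833367e-04, -5.78003537e-04]), 'ft_force': array([ 0.73315935,  0.17319361, -0.08688907]), 'moment': array([ 0.02960909,  0.06144996, -0.00502312]), 'gripper_force': 0.0, 'opening': 0.09400671921576148}
```

View pics/scene0.png

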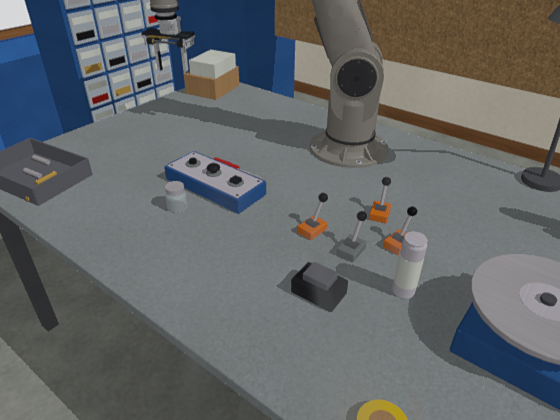

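View pics/top0.png

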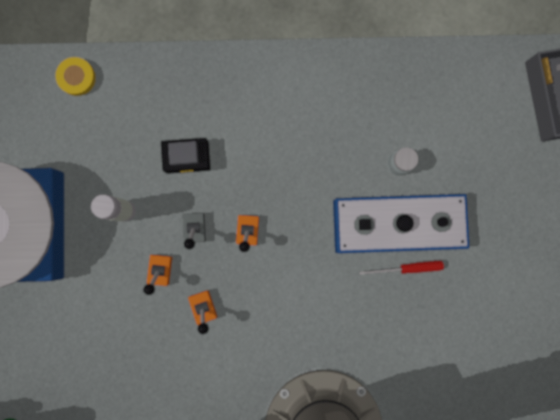

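Top view: the console's switches are at about (365,225), (404,223) and (443,222). The lever blocks are grey at (195,228) and orange at (248,230), (157,270) and (203,308). The grey block is the isolator because the orange ones are excluded. The widest, tallest head is the middle switch at (404,223), so it is probably the mushroom. I'll confirm with a crop and measure.

```bash
cat > h.py <<'E'
from cell import robot
import cv2,numpy as np
def ray(n,uv):
    c=robot.get_calibration(n);K=np.array(c["K"]);P=np.array(c["pose"])
    d=np.zeros(5) if c.get("dist") is None else np.array(c["dist"])
    x,y=cv2.undistortPoints(np.array([[uv]],float),K,d)[0,0]
    return P[:3,3],P[:3,:3]@np.array([x,-y,-1])
def plane(n,uv,z):
    o,r=ray(n,uv);return o+r*(z-o[2])/r[2]
def tri(a,b):
    A=[];B=[]
    for n,uv in(("top",a),("scene",b)):
        o,r=ray(n,uv);r=r/np.linalg.norm(r);M=np.eye(3)-np.outer(r,r);A.append(M);B.append(M@o)
    p=np.linalg.lstsq(np.vstack(A),np.hstack(B),rcond=None)[0]
    return p,[np.linalg.norm(M@p-b) for M,b in zip(A,B)]
E
python3 - <<'E'
from h import *
print(robot.get_calibration("top").keys())
t=cv2.imread("pics/top0.png");s=cv2.imread("pics/scene0.png")
def blobs(img,x0,y0,x1,y1,th,nm):
    g=img[y0:y1,x0:x1].max(2);m=(g<th).astype(np.uint8)
    n,l,st,c=cv2.connectedComponentsWithStats(m)
    for i in range(1,n):
        if st[i,4]>15:print(nm,c[i]+[x0,y0],st[i])
blobs(t,345,205,460,242,45,"top sw");blobs(t,170,200,220,255,40,"top ball")
blobs(s,180,150,250,195,45,"sc sw");blobs(s,345,205,372,230,40,"sc ball")
# blue console outline in top
hsv=cv2.cvtColor(t,cv2.COLOR_BGR2HSV)
m=cv2.inRange(hsv,(100,100,40),(125,255,255));m[:,:320]=0;m[:180]=0;m[265:]=0;m[:,490:]=0
c=max(cv2.findContours(m,0,2)[0],key=cv2.contourArea);r=cv2.minAreaRect(c);print(r)
b=cv2.boxPoints(r);print([plane("top",p,.05).round(4).tolist() for p in b])
print(plane("top",(404,223),.08),plane("top",(365,225),.068),plane("top",(443,222),.068))
A=cv2.resize(t[190:290,325:480],(800,300)[:1]+(300,) if 0 else (465,300),interpolation=3)
B=cv2.resize(s[145:215,155:275],(514,300),interpolation=3)[:, :335]
C=cv2.resize(t[190:340,130:270],(280,300),interpolation=3);D=cv2.resize(s[170:290,285:455],(425,300),interpolation=3)
cv2.imwrite("pics/crop.png",np.vstack([np.hstack([A,B]),np.hstack([C,D,np.zeros((300,95,3),np.uint8)])]))
E
```

```text
dict_keys(['K', 'pose'])
top sw [404.34170854 222.73366834] [ 52  10  16  16 199]
top sw [442.46268657 221.44776119] [93 13 10  8 67]
top sw [364.84375 224.03125] [15 15 11  9 96]
top ball [189.         243.18461538] [15 39  9  9 65]
sc sw [192.25 160.75] [ 9  8  7  6 36]
sc sw [212.68292683 167.7804878 ] [27 14 12  9 82]
sc sw [235.09677419 179.77419355] [50 26 11  8 62]
sc ball [361.31914894 215.89361702] [13  7  9  9 47]
((400.90020751953125, 223.10687255859375), (54.5882453918457, 133.6447296142578), 88.02507019042969)
[[0.5458, -0.034, 0.05], [0.5493, -0.3475, 0.05], [0.4217, -0.3464, 0.05], [0.4187, -0.0345, 0.05]]
[ 0.48282391 -0.18955263  0.08      ] [ 0.48075425 -0.10292989  0.068     ] [ 0.48336394 -0.28270715  0.068     ]
```

View pics/crop.png

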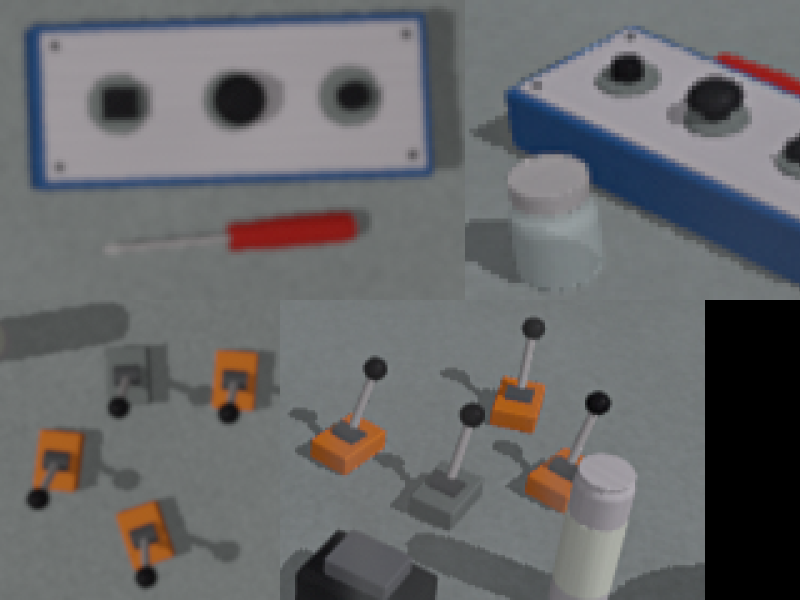

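The crop confirms it. The middle switch, at top (404,223) and scene (213,168), has the wide raised mushroom head, and the neighbours are low square and round ones. The grey lever block is at top (195,227), with its ball at top (189,243) and scene (361,216).

Run:
```python
from h import *
from scipy.spatial.transform import Rotation as R
print("ball",tri((189,243.2),(361.3,215.9)));print("mush",tri((404.3,222.7),(212.7,167.8)))
t=cv2.imread("pics/top0.png");
p=t[205:250,176:215].astype(int)
hsv=cv2.cvtColor(t,cv2.COLOR_BGR2HSV)
print(t[216,188],t[216,175],t[225,203],t[216,200],t[236,200])
print("ballz94",plane("top",(189,243.2),.094))
for c in((184,213),(204,212),(205,241),(186,241),(194.5,227)):print(c,plane("top",c,.025))
print("orange balls",[plane("top",c,.094).round(3).tolist() for c in((244,246),(149,289),(203,328))],"battery",plane("top",(186,155),.065),"spray",plane("top",(102,207),.16),"jar",plane("top",(406,159),.075))
cv2.imwrite("pics/iso.png",cv2.resize(t[200:260,160:240],(800,600),interpolation=cv2.INTER_CUBIC))
print(R.from_quat(robot.state()["ee_rot"]).as_matrix().round(4), robot.get_calibration("wrist")["mount"])
```

```text
ball (array([0.44905232, 0.29598665, 0.09207005]), [np.float64(0.00047403117048669635), np.float64(0.0004740311704871438)])
mush (array([ 0.48429033, -0.19438434,  0.06639537]), [np.float64(0.0005725890016302729), np.float64(0.0005725890016300277)])
[95 97 92] [115 115 111] [64 64 62] [94 95 91] [95 97 93]
ballz94 [0.44880896 0.2960709  0.094     ]
(184, 213) [0.52080483 0.31863617 0.025     ]
(204, 212) [0.52206569 0.27117854 0.025     ]
(205, 241) [0.45318125 0.26995446 0.025     ]
(186, 241) [0.45426847 0.31487468 0.025     ]
(194.5, 227) [0.48695194 0.29426572 0.025     ]
orange balls [[0.44, 0.174, 0.094], [0.35, 0.386, 0.094], [0.261, 0.268, 0.094]] battery [0.65223831 0.30487858 0.065     ] spray [0.52897346 0.46577554 0.16      ] jar [ 0.62988854 -0.2009699   0.075     ]
[[ 9.367e-01  3.502e-01 -5.000e-04]
 [ 3.502e-01 -9.367e-01  1.100e-03]
 [-1.000e-04 -1.200e-03 -1.000e+00]] [[ 1.56227450e-03  9.60814430e-01  2.77188006e-01  8.08768685e-02]
 [ 9.99996369e-01 -2.10965988e-03  1.67656183e-03 -7.99427905e-04]
 [ 2.19563721e-03  2.77184380e-01 -9.60814237e-01 -1.80085112e-01]
 [ 0.00000000e+00  0.00000000e+00  0.00000000e+00  1.00000000e+00]]
```

View pics/iso.png

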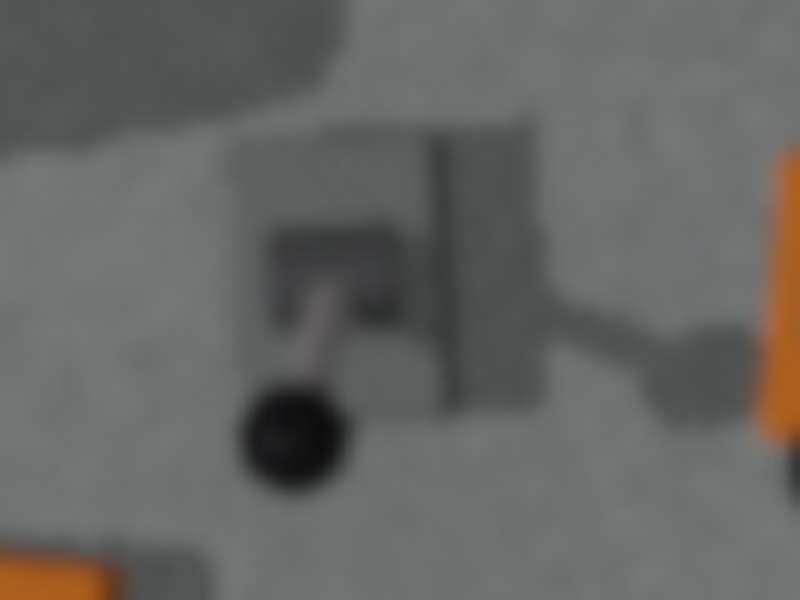

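{"name": "jog_arm", "arguments": {"plan": [[0,0,0,0.179,0],[0,0,0,0.179,0],[0,0,0,0,0],[24.7,-44,7,0,0],[24.7,-44,7,0,0],[24.7,-44,7,0,0],[24.7,-44,7,0,0],[24.7,-44,7,0,0],[24.7,-44,7,0,0],[24.7,-44,7,0,0],[24.7,-44,7,0,0],[24.7,-44,7,0,0],[24.7,-44,7,0,0],[0,0,0,0,0],[0,0,0,0,0]], "grip_force": 10}}

```text
time_s: 1.98
ee_pos: [0.4832, -0.1927, 0.1355]
ee_rot: [1.0, 0.001, -0.0, 0.0]
ft_force: [-0.2, 0.3, -0.6]
opening: 0.0007
gripper_force: 0.0
```

Run:
```python
from h import *
from scipy.spatial.transform import Rotation as R
s=robot.state();w=robot.grab_frame("wrist");cv2.imwrite("pics/w1.png",w)
c=robot.get_calibration("wrist");M=np.array(c["mount"]);K=np.array(c["K"])
T=np.eye(4);T[:3,:3]=R.from_quat(s["ee_rot"]).as_matrix();T[:3,3]=s["ee_pos"]
P=np.linalg.inv(T@M)
for q in([.483,-.1915,.08],[.483,-.1915,.05],s["ee_pos"]):
    x=P@np.r_[q,1];u=K@np.array([x[0],-x[1],-x[2]]);print(q,u[:2]/u[2])
```

```text
[0.483, -0.1915, 0.08] [285.70936144 226.04517642]
[0.483, -0.1915, 0.05] [285.79935798 214.90291297]
[ 0.48317238 -0.19273499  0.13545506] [287.47852696 255.04346309]
```

View pics/w1.png

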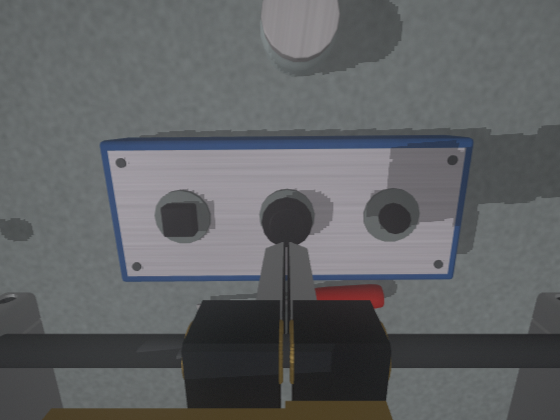

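The wrist view shows the mushroom head centred at about (287,222) with the fingers right above it. The position agrees, so I'm descending.

{"name": "jog_arm", "arguments": {"plan": [[0,0,16,0,0],[0,0,16,0,0],[0,0,14,0,0],[0,0,5,0,0],[0,0,2,0,0],[0,0,2,0,0],[0,0,2,0,0],[0,0,0,0,0]]}}

```text
time_s: 3.02
ee_pos: [0.4838, -0.1923, 0.0787]
ee_rot: [1.0, -0.0, 0.0, 0.0]
ft_force: [-1.3, 0.3, 1.9]
opening: 0.0002
gripper_force: 1.1
```

{"name": "jog_arm", "arguments": {"plan": [[0,0,2,0,0],[0,0,1.5,0,0],[0,0,1,0,0],[0,0,0,0,0]]}}

```text
time_s: 3.52
ee_pos: [0.4837, -0.1923, 0.074]
ee_rot: [1.0, -0.0, 0.0, -0.0]
ft_force: [1.3, -0.3, 0.9]
opening: 0.0007
gripper_force: 1.2
```

{"name": "jog_arm", "arguments": {"plan": [[0,0,1,0,0],[0,0,1,0,0],[0,0,0.5,0,0],[0,0,0,0,0]]}}

```text
time_s: 4.03
ee_pos: [0.4836, -0.1923, 0.0716]
ee_rot: [1.0, -0.0, 0.0, 0.0]
ft_force: [1.2, -0.5, 4.2]
opening: 0.0007
gripper_force: 1.8
```

{"name": "jog_arm", "arguments": {"plan": [[0,0,0.5,0,0],[0,0,0.5,0,0],[0,0,0,0,0]]}}

```text
time_s: 4.4
ee_pos: [0.4836, -0.1923, 0.0707]
ee_rot: [1.0, -0.0, 0.0, 0.0]
ft_force: [1.5, -0.0, 6.8]
opening: 0.0006
gripper_force: 3.5
```

{"name": "jog_arm", "arguments": {"plan": [[0,0,0.5,0,0],[0,0,0.5,0,0],[0,0,0,0,0],[0,0,0,0,0]]}}

```text
time_s: 4.9
ee_pos: [0.4837, -0.1923, 0.0699]
ee_rot: [1.0, -0.0, 0.0, 0.0]
ft_force: [0.6, -0.0, 9.9]
opening: 0.0004
gripper_force: 5.0
```

{"name": "jog_arm", "arguments": {"plan": [[0,0,-3,0,0],[0,0,-12,0,0],[0,0,-40,0,0],[0,0,-50,0,0],[0,0,-30,0,0],[0,-48.5,0,0,0],[0,-48.5,0,0,0],[0,-48.5,0,0,0],[0,-48.5,0,0,0],[0,-48.5,0,0,0],[0,-48.5,0,0,0],[0,-48.5,0,0,0],[-10,-48.5,0,0,0],[-36,-48.5,0,0,0],[-36,-48.5,0,0,0],[0,0,0,0,0],[0,0,0,0,0]]}}

```text
time_s: 7.02
ee_pos: [0.4016, 0.2922, 0.2047]
ee_rot: [1.0, -0.0, -0.0, 0.0]
ft_force: [0.1, -0.6, 0.2]
opening: 0.0005
gripper_force: 0.0
```

Run:
```python
from h import *
from scipy.spatial.transform import Rotation as R
print(robot.state()["ee_pos"])
w=robot.grab_frame("wrist");s=robot.grab_frame("scene");t=robot.grab_frame("top")
a=cv2.resize(s[145:215,155:275],(380,222),interpolation=3);b=cv2.resize(t[190:290,325:480],(344,222),interpolation=3)
o=np.zeros((592,760,3),np.uint8);o[:222,:380]=a;o[:222,384:728]=b;o[222:,:493]=cv2.resize(w,(493,370));cv2.imwrite("pics/w2.png",o)
```

```text
[0.40157598 0.29218055 0.20468348]
```

View pics/w2.png

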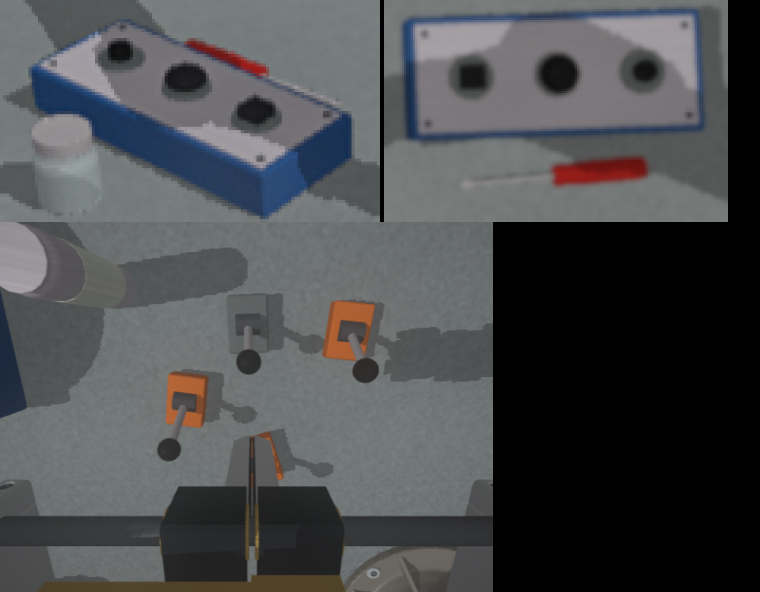

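The crops show the mushroom head lowered with its neighbours unchanged. The grey lever's ball is dead ahead of the fingers at composite (249,362).

{"name": "jog_arm", "arguments": {"plan": [[0,-1,30,0,0],[0,-1,40,0,0],[0,-1,35,0,0],[0,-0.5,17,0,0],[10,0,0,0,0],[8,0,0,0,0],[8,0,0,0,0],[8,0,0,0,0],[8,0,0,0,0],[8,0,0,0,0],[8,0,0,0,0],[8,0,0,0,0],[8,0,0,0,0],[8,-1,0,0,0],[8,0,0,0,0],[0,0,0,0,0]]}}

```text
time_s: 9.18
ee_pos: [0.4922, 0.2972, 0.0824]
ee_rot: [1.0, -0.0, 0.0, -0.0]
ft_force: [0.6, 0.0, 0.0]
opening: 0.0008
gripper_force: 0.0
```

{"name": "jog_arm", "arguments": {"plan": [[3,0,0,0,0],[3,0,0,0,0],[2,0,0,0,0],[0,0,0,0,0]]}}

```text
time_s: 9.68
ee_pos: [0.4998, 0.2972, 0.0826]
ee_rot: [1.0, -0.0, 0.0, -0.0]
ft_force: [-0.3, 0.0, 0.5]
opening: 0.0001
gripper_force: 0.0
```

{"name": "jog_arm", "arguments": {"plan": [[2,0,0,0,0],[2,0,0,0,0],[1,0,0,0,0],[0,0,0,0,0]]}}

```text
time_s: 10.18
ee_pos: [0.5025, 0.2972, 0.0822]
ee_rot: [1.0, 0.0, -0.002, 0.001]
ft_force: [-13.6, -0.9, 6.5]
opening: 0.0005
gripper_force: 6.7
```

{"name": "jog_arm", "arguments": {"plan": [[1,0,0,0,0],[1,0,0,0,0],[0,0,0,0,0]]}}

```text
time_s: 10.55
ee_pos: [0.5029, 0.2973, 0.0821]
ee_rot: [1.0, 0.001, -0.003, 0.001]
ft_force: [-22.5, -1.5, 13.9]
opening: 0.0007
gripper_force: 11.5
```

At its stop at x≈0.503, as expected. I'll back off and rise.

{"name": "jog_arm", "arguments": {"plan": [[-7,0,0,0,0],[-20,0,0,0,0],[-40,0,0,0,0],[-20,0,0,0,0],[0,0,-30,0,0],[0,0,-50,0,0],[0,0,-50,0,0],[0,0,-30,0,0],[0,0,0,0,0],[0,0,0,0,0]]}}

```text
time_s: 11.8
ee_pos: [0.4197, 0.297, 0.2421]
ee_rot: [1.0, -0.0, -0.0, 0.0]
ft_force: [0.6, -0.6, -0.4]
opening: 0.0005
gripper_force: 0.0
```

Run:
```python
from h import *
w=robot.grab_frame("wrist");s=robot.grab_frame("scene");t=robot.grab_frame("top")
o=np.zeros((600,800,3),np.uint8);o[:300,:400]=cv2.resize(w,(400,300));o[:300,400:]=cv2.resize(t,(400,300),interpolation=3)
o[300:,:430]=cv2.resize(s[170:290,285:457],(430,300),interpolation=3);o[300:,430:]=cv2.resize(s[140:230,155:266],(370,300),interpolation=3)
cv2.imwrite("pics/w3.png",o)
n,l,st,c=cv2.connectedComponentsWithStats((s[190:250,335:375].max(2)<40).astype(np.uint8))
for i in range(1,n):
    if st[i,4]>15:
        u=c[i]+[335,190];print(u,st[i],plane("scene",u,.092))
```

```text
(no output)
```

View pics/w3.png

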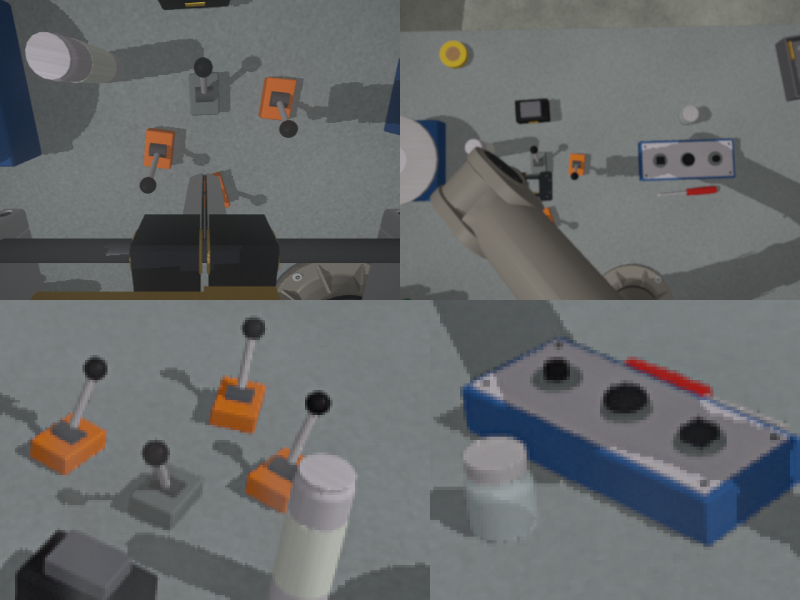

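The lever now leans to the far side (ball at scene ≈(347,231)), the mushroom is down, and the bystanders haven't moved.

Run:
```python
from h import *
print(plane("scene",(347,231.2),.092))
print(robot.job_done())
```

```text
[0.52506655 0.2994469  0.092     ]
the job is handed in; nothing more can be done
None
```

The job is handed in at about 12 s of the 48 s allowed. The stop switch is pressed fully down, the isolator lever is over at its far stop, the hand is clear, and nothing else appears to have moved in the final pictures.

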